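Switch the ball-blank feeder over to the other chute

ROBOT

A 6-joint arm with a two-finger parallel gripper is mounted at the origin on the work surface. World frame = base frame: x ahead of the robot, y to its left, z up, the work surface at z = 0. Lengths are in m, angles in rad, forces in N, time in s.
With the tool pointing down it reaches from about 0.375 to 0.975 m from the base axis. Payload 3.8 kg.
Tool frame: the origin (TCP) lies midway between the tips of the shut fingers; the grasp point (between the pads) lies 19 mm behind it (r.tcp_to_grasp is the distance from the TCP to the grasp point, in m); z points along the fingers, y is the line along which they close (so a half turn about z gives the same grasp; the last joint's range is limited). The gripper opens to 88 mm and grips with 3 to 60 N. Pads are 18 mm wide; open, the fingers measure 123 mm over their backs; the gripper's body (75 mm by 187 mm) begins 45 mm behind the grasp point.
Start: joints at [1.289, 0.264, 1.604, -0, 1.274, -0.037], TCP at [0.164, 0.655, 0.239] pointing down, gripper open.
Joint ranges: [-2.63, 2.63], [-0.94, 2.18], [0.31, 2.57], [-1.31, 4.45], [0, 2.66], [-2.55, 2.55]. Speed limits (rad/s): [2.57, 2.57, 3.14, 3.14, 3.14, 3.14].

INTERFACE

Orientations are given as a 3x3 rotation matrix whose columns are the frame's x, y, z axes.
In Python, from rig import monitor, optics, r, spotter gives the robot as it stands. The module is installed in compiled form; this text tells all that it offers.
- The arm moves only by the tool send_rows, never from a script. Its argument "motion" is a list that holds one entry, the list of rows, each a list of 5 numbers: the closure in counts, from 0 (fully open) to 255 (shut), then the shift along the tool's x, y, z in m, then the turn about the tool's z in rad. In form: [[[jaw, dx, dy, dz, turn], ...]]. A call has exactly 5 rows; each row is the pose to reach, as a shift and turn from the pose commanded when the call began, along the tool's axes at that moment; what a row does not reach only later rows make up. A row lasts 1/8 s, in which the tool goes at most 62.5 mm and 10.7 degrees, less where a joint would pass 70% of its speed; a pose out of reach is approached as far as the arm can. A call with a gripper value outside its range is refused whole. The fingers move at their own pace and stop on an object; "squeeze" is the grip in N (left out, the last holds). Time passes only in rows, so rows that repeat a pose let the fingers close, or fill a call up. It gives the time, the measured TCP pose, the force, the opening and the grip force at its end, in the units of the state.
- monitor.get_obs(): the state, without advancing time (a new reading comes with each control period).
- optics.grab_frame(name): name is "scene" or "top" or "wrist"; returns the picture (420x560x3 uint8, red, green, blue); there is no depth.
- optics.camera_params(name): a dict with "fovy" (degrees; the focal length in pixels is half the picture's height over the tangent of half this angle, whatever the lens; pixels are square), "cx", "cy" (the principal point, pixels), "distortion" ([k1, k2, p1, p2, k3] as OpenCV has them; the pictures are not rectified), "world_from_camera" (4x4, takes a point from camera to world coordinates). Camera axes: x right, y up, looking along -z (the intrinsics and any distortion apply to the point x, -y, -z); pixel columns grow to the right and rows downward; lengths in m; the calibration is good to about 2 mm. A picture is of the moment at which its call begins: read the wrist's pose just before it. camera_params takes no time and is no camera call; for the wrist camera it gives the pose at the moment of the call.
- r.finish_job(): hands the job in; it is judged then, once.
Trained networks look in the newest picture that a camera, given by its name, has taken for a name from the list of things; names that differ only in an ending like _2 or _b are one class to them, and where a whole thing is asked for, a point or a joint stands for the part that bears it (a point fixed in the world has none). Each returns a list of dicts, best first, with "score" (0 to 1); they miss things now and then, are a little off and sometimes report something else, mostly with a low value. They report only what shows in the picture. A call takes as long as a camera call. They do not tell look-alikes from the thing itself.
- spotter.recognise(thing, camera): "point" ([x, y, z] in m, in world coordinates, good to about 4 mm: the middle of the surface that is visible of it).
- spotter.regions_of(thing, camera): "pixels" (420x560 bool, what is visible of it).
- spotter.tip_of(thing, camera): "point" ([x, y, z] in m, in world coordinates, good to about 4 mm: a listed point, or the origin of a listed thing).
The state is a dict: "time_s": time; "joint_positions": joint angles; "qvel": joint speeds; "effort": joint torques, N m; "eef_pos": TCP position; "tool_rot": TCP orientation; "ft_force": force on the tool from outside, world axes, zero at the start; "wrist_torque": the same for the moment, N m; "gripper_width": finger opening in m; "grip_force": force on a finger pad.
Only numpy, scipy, OpenCV 4.12 (cv2) and the standard library are available. Lean on these libraries where they do the work, as an engineer would, in place of code of your own. Each camera call takes 0.05 s, during which the arm holds its last target. There are 200 camera calls.

TASK

The gate of the feeder leans towards one chute, but the painter at the other chute needs the next wooden balls. With a fingertip, press the raised end of the gate down so that it rocks over its pivot and rests leaning the other way; then push the knob of the stop slide all the way in, so that the four waiting balls run down that other chute and come to rest in it. Only press and push: do not touch the balls, leave the things lying about where they are, and finish clear of everything.

Things in the scene. Friction and masses are not known exactly. Their poses are not given: they have to be found in the camera images.
- feeder: The gravity feeder, fixed on the table; a T from above: sheet-aluminium trough and two chutes on a plywood base. Origin: on the table, below the gate's pivot. +y points along the left chute, -y along the right one, +x up the infeed trough, away from the robot; z up. Base 12 mm thick, 110 x 600 mm, with a stem to x = 305 mm. Yaw within 0.25 either way
- gate (a joint): Lean of the gate, a dark steel channel 220 mm long along the feeder's y, 52 mm wide, walls 40 mm, rocking on a pin along x at height 95 mm. 0 level; +0.28 rests left (+y) end up, feeding the right chute; -0.28 rests right end up, feeding the left one. A steel weight (32 mm across, 48 mm long) on its front tumbles it to the nearer rest once past level; 1 N on the raised tab tips it
- gate_tab_left (a point): Middle of the upper face of the steel thumb tab at the gate's left end: 44 mm along y, 45 mm along x, 3 mm thick, sticking out of the gate's wall towards the robot, at feeder x = -48, y = 86 mm; about 129 mm above the table when up, 82 mm when down on its rest. Free above
- gate_tab_right (a point): The same at the gate's right end, feeder y = -86 mm. One tab is up while the other is down on its rest; either may be up at the start
- stop (a joint): Travel of the stop slide in m: 0 shut (its blade bars the trough and holds the balls back), 0.055 fully in against its end stop (the blade has left the trough on the left side). Moves along the feeder's +y, takes about 1.5 to 3 N and stays where it is left. Starts at 0
- stop_knob (a point): Middle of the flat outer face of the stop slide's push knob: black disc 32 mm across, 12 mm thick, facing the feeder's -y, on the right end of a flat steel bar (12 x 8 mm) lying across the top of the trough. At feeder x = 85 mm, 166.5 mm above the table, y = -112 mm while shut. Pushed along +y by 55 mm. Free for 100 mm on its outer (-y) side
- ball1_center (a point): Centre of a plain wooden ball, 40 mm in diameter, 23 g, one of four waiting in a row in the infeed trough behind the stop blade (number 1 lowest, touching the blade)
- ball2_center (a point): Centre of a plain wooden ball, 40 mm in diameter, 23 g, one of four waiting in a row in the infeed trough behind the stop blade (number 1 lowest, number 2 here)
- ball3_center (a point): Centre of a plain wooden ball, 40 mm in diameter, 23 g, one of four waiting in a row in the infeed trough behind the stop blade (number 1 lowest, number 3 here)
- ball4_center (a point): Centre of a plain wooden ball, 40 mm in diameter, 23 g, one of four waiting in a row in the infeed trough behind the stop blade (number 1 lowest, number 4 here)
- paint_tub: pink open paint tub 75 x 55 x 30 mm; loose bystander, to be left where it is. Origin: middle of its underside
- tape_roll: roll of tape, 70 mm across, 20 mm high; loose bystander, to be left where it is. Origin: middle of its underside
- brush: paint brush, 170 mm long, lying; loose bystander, to be left where it is. Origin: middle of its underside
- glitter_jar: glitter jar, 52 mm across, 65 mm high; loose bystander, to be left where it is. Origin: middle of its underside
- ribbon_spool: ribbon spool, 60 mm across, 31 mm high; loose bystander, to be left where it is. Origin: middle of its underside
- bell_ornament: brass bell ornament, 60 mm across, 55 mm high; loose bystander, to be left where it is. Origin: middle of its underside
- glue_bottle: glue bottle, 44 mm across, 110 mm high; loose bystander, to be left where it is. Origin: middle of its underside
- water_cup: white cup, 68 mm across, 75 mm high; loose bystander, to be left where it is. Origin: middle of its underside
- chute_left (a point): Middle of the left chute's floor, 59 mm above the table, feeder y = 199 mm. The chute is 56 mm wide, runs along y from 114 mm (floor 71 mm high) down to its closed end at 284 mm (floor 47 mm high) and has room for four balls in a row; walls 30 mm
- chute_right (a point): The same for the right chute, feeder y = -199 mm
- trough_mouth (a point): Lower end of the infeed trough's floor, at feeder x = 28 mm, 112 mm above the table. The trough is 51 mm wide and slopes up along +x to x = 300 mm (floor 134 mm high); its wall tops are 36 mm above its floor, at most 176 mm above the table
Not all that is in view belongs to the job. What is shaped like the part that bears ball4_center but red is not meant. What is shaped like the part that bears ball1_center but purple is not meant.

How it is judged:
By the outcome, as a careful person would: the job done as asked, in the order asked, and still so for the second after the job is handed in, with the robot touching nothing.
It also fails if it takes over 48 s, if anything falls off the work surface, if the arm or the gripper's body presses on something with over 40 N, if the wrist force passes 120 N, or if a joint passes its speed limit or range.

## Working session

There is one attempt and no reset: what is moved stays moved. The work goes in short steps, Python scripts to look and compute and a tool call to move; the robot and the scene stay as the last step left them, time stands still between calls to the robot, and variables do not carry over. Pictures are saved under pics/ and viewed, at most 10 in all, crops included, and the job is handed in when it is done.

Besides the shell and the picture viewer there is one more tool, called after "Request:" as a command line: name --argument value ..., lists and objects as JSON in quotes. send_rows: Moves the arm, as the interface text tells. Its arguments: {"type":"object","properties":{"motion":{"type":"array","items":{"type":"array","items":{"type":"array","items":{"type":"number"}}}},"squeeze":{"type":"number"}},"required":["motion"]}

```bash
mkdir -p pics; cat > h.py <<'E'
import numpy as np,cv2
from rig import monitor,optics,r,spotter
def save(c,n):
    im=optics.grab_frame(c); cv2.imwrite('pics/'+n,im[:,:,::-1]); return im
def proj(P,c):
    p=optics.camera_params(c); T=np.linalg.inv(p['world_from_camera']); q=(T[:3,:3]@np.atleast_2d(P).T).T+T[:3,3]
    f=210/np.tan(np.radians(p['fovy'])/2); q=q*[1,-1,-1]
    return cv2.projectPoints(q,np.zeros(3),np.zeros(3),np.array([[f,0,p['cx']],[0,f,p['cy']],[0,0,1.]]),np.array(p['distortion'],float))[0][:,0]
E
python3 - <<'E'
from h import *
a=save('scene','s0.png');b=save('top','t0.png')
cv2.imwrite('pics/both.png',cv2.resize(np.vstack([a,b])[:,:,::-1],None,fx=.7,fy=.7))
for n in ['gate_tab_left','gate_tab_right','stop_knob','ball1_center','ball4_center','chute_left','chute_right','trough_mouth','feeder']:
  for c in ['scene','top']:
    print(n,c,[(np.round(d['point'],3).tolist(),round(d['score'],2),proj(d['point'],c)[0].round().tolist()) for d in spotter.tip_of(n,c)[:3]])
s=monitor.get_obs();print(s['time_s'],s['tool_rot'],s['eef_pos'],s['gripper_width'])
E
```

```text
gate_tab_left scene [([0.479, 0.136, 0.084], 0.85, [306.0, 181.0]), ([0.691, -0.005, 0.14], 0.27, [283.0, 255.0])]
gate_tab_left top [([0.48, 0.137, 0.083], 0.9, [237.0, 242.0])]
gate_tab_right scene [([0.44, -0.023, 0.127], 0.61, [240.0, 177.0])]
gate_tab_right top [([0.439, -0.03, 0.129], 0.78, [299.0, 257.0]), ([0.646, 0.004, 0.141], 0.3, [286.0, 178.0])]
stop_knob scene [([0.565, -0.087, 0.163], 0.96, [226.0, 214.0]), ([0.327, -0.106, -0.005], 0.28, [205.0, 188.0])]
stop_knob top [([0.562, -0.087, 0.167], 0.62, [322.0, 208.0])]
ball1_center scene [([0.612, 0.019, 0.139], 0.56, [281.0, 222.0]), ([0.691, -0.003, 0.14], 0.26, [284.0, 255.0]), ([0.643, -0.118, 0.003], 0.22, [232.0, 283.0])]
ball1_center top [([0.39, 0.069, 0.021], 0.5, [264.0, 275.0]), ([0.61, 0.014, 0.138], 0.48, [282.0, 191.0])]
ball4_center scene [([0.73, -0.014, 0.148], 0.86, [286.0, 270.0]), ([0.81, -0.284, 0.017], 0.68, [174.0, 379.0])]
ball4_center top [([0.728, -0.012, 0.15], 0.65, [292.0, 147.0]), ([0.811, -0.288, 0.02], 0.62, [382.0, 131.0])]
chute_left scene [([0.554, 0.235, 0.059], 0.97, [353.0, 198.0])]

[... 151 characters left out ...]
], 0.43, [231.0, 284.0])]
chute_right top [([0.46, -0.153, 0.057], 0.71, [342.0, 249.0]), ([0.641, -0.112, -0.002], 0.44, [324.0, 189.0])]
trough_mouth scene [([0.536, 0.035, 0.111], 0.74, [276.0, 203.0]), ([0.462, -0.153, 0.058], 0.54, [195.0, 216.0])]
trough_mouth top [([0.536, 0.034, 0.108], 0.71, [275.0, 221.0])]
feeder scene [([0.508, 0.043, -0.004], 0.81, [276.0, 221.0])]
feeder top [([0.507, 0.039, 0.002], 0.64, [274.0, 234.0]), ([0.726, -0.012, 0.152], 0.44, [291.0, 147.0])]
1.0 [[-9.70183640e-01  2.42371006e-01  7.56499511e-07]
 [ 2.42371006e-01  9.70183637e-01  7.73497148e-05]
 [ 1.80133848e-05  7.52267814e-05 -9.99999997e-01]] [0.16359847 0.65489288 0.23873387] 0.08819876503282485
```

View pics/s0.png

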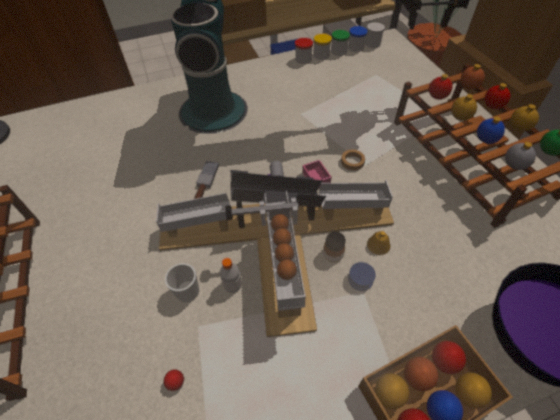

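View pics/t0.png

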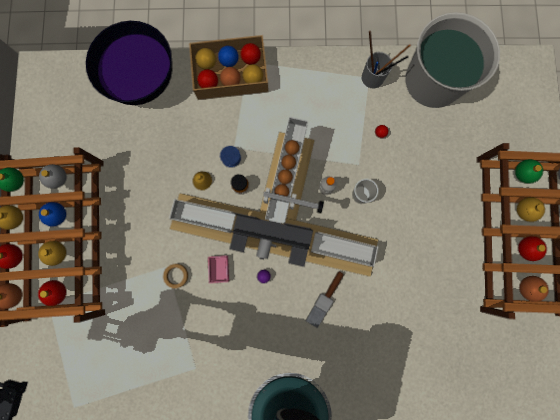

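The scene picture shows the feeder with its left in the image as the robot's right. The gate's right end is up: right tab at scene (240,177), z≈0.128; left tab at z≈0.083. Balls are at scene (281,222) to (286,270).

Candidates in the top view:
- **Tabs:** right raised (299,257) is the one to press; left, lowered, is at (237,242).
- **Knob:** (322,208), next to the bottle cap at (330,185), which is not the knob.
- **Decoys:** purple ball (264,275) and red ball (382,131).

Next I'll fit the feeder pose and check the choice in a crop.

```bash
cat > fit.py <<'E'
from h import *
from scipy.optimize import least_squares
L=np.array([[-48,86],[-48,86],[-48,-86],[-48,-86],[85,-112],[85,-112],[0,199],[0,199],[0,-199],[0,-199],[28,0],[28,0],[0,0],[0,0]])/1e3
W=np.array([[.479,.136],[.48,.137],[.44,-.023],[.439,-.03],[.565,-.087],[.562,-.087],[.554,.235],[.554,.237],[.457,-.152],[.46,-.153],[.536,.035],[.536,.034],[.508,.043],[.507,.039]])
R=lambda a:np.array([[np.cos(a),-np.sin(a)],[np.sin(a),np.cos(a)]])
s=least_squares(lambda p:(L@R(p[2]).T+p[:2]-W).ravel(),[.5,.04,-.24],loss='soft_l1',f_scale=.004)
p=s.x
def w(x,y,z): return np.r_[R(p[2])@[x,y]+p[:2],z]
E
python3 - <<'E'
from fit import *
print(p,np.abs(s.fun).max())
pts=dict(tab=w(-.048,-.086,.129),press=w(-.062,-.093,.129),knob=w(.085,-.112,.1665),tabL=w(-.048,.086,.082))
im=cv2.imread('pics/t0.png'); sc=cv2.imread('pics/s0.png')
o=cv2.resize(im[170:290,200:390],None,fx=4,fy=4)
for k,v in pts.items():
    q=proj(v,'top')[0]; print(k,v.round(3),q.round()); cv2.circle(o,tuple(int(t) for t in (q-[200,170]+.5)*4),4,(0,0,255),1)
cv2.imwrite('pics/c1.png',o)
E
```

```text
[ 0.50694695  0.04189082 -0.24015272] 0.007224272763430718
tab [ 0.44  -0.03   0.129] [300. 256.]
press [ 0.425 -0.034  0.129] [301. 262.]
knob [ 0.563 -0.087  0.166] [322. 207.]
tabL [0.481 0.137 0.082] [238. 242.]
```

View pics/c1.png

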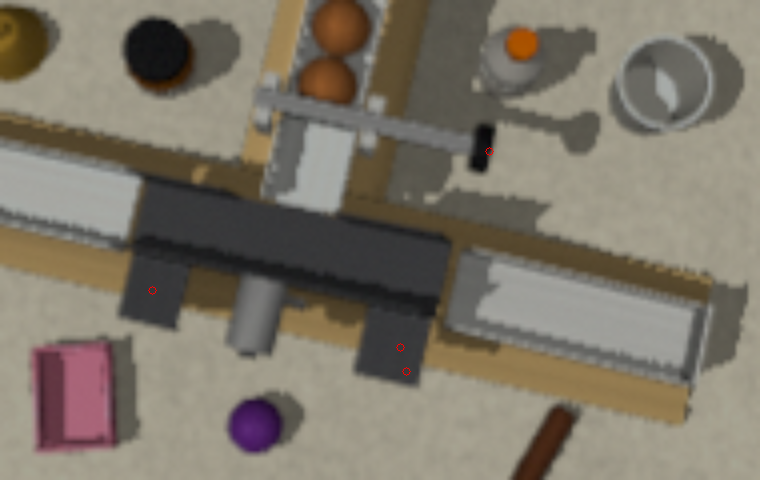

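Request:
send_rows --motion '[[[255, -0.015, -0.06, 0, 0], [255, -0.033, -0.115, 0, 0], [255, -0.052, -0.172, 0, 0], [255, -0.068, -0.225, 0, 0], [255, -0.106, -0.27, 0, 0]]]'

```text
time_s: 1.62
eef_pos: [0.2004, 0.3655, 0.2388]
tool_rot: [[-0.971, 0.24, 0.0], [0.24, 0.971, 0.001], [-0.0, 0.001, -1.0]]
ft_force: [1.3, -0.6, 0.0]
gripper_width: 0.0403
grip_force: 0.0
```

The crop confirms the choice: raised right tab at crop (400,345), black knob face at (488,150), weight at (258,312) and purple decoy ball at (255,425). The projected marks land on the parts.

Request:
send_rows --motion '[[[255, -0.049, -0.03, 0, 0.17], [255, -0.098, -0.06, 0, 0.34], [255, -0.147, -0.09, 0, 0.51], [255, -0.195, -0.121, 0, 0.68], [255, -0.223, -0.171, 0, 0.85]]]'

```text
time_s: 2.25
eef_pos: [0.3777, 0.1459, 0.2393]
tool_rot: [[-0.453, 0.891, 0.002], [0.891, 0.453, 0.0], [-0.0, 0.002, -1.0]]
ft_force: [0.2, -0.2, 0.3]
gripper_width: 0.0004
grip_force: 0.0
```

```bash
cat > go.py <<'E'
import sys
from fit import *
a=[float(v) for v in sys.argv[1:4]]
o=monitor.get_obs();T=np.array(o['tool_rot']);t=w(*a)
print('t',o['time_s'],'pos',np.round(o['eef_pos'],4),'target',t.round(4),'toolshift',(T.T@(t-o['eef_pos'])).round(4))
d=R(p[2])@[1,0]; v=T.T@np.r_[d,0]; print('turn to y||feeder x',round(float(np.arctan2(v[1],v[0])-np.pi/2),3),'j',np.round(o['joint_positions'],2))
E
python3 go.py -.055 -.090 .17
```

```text
t 2.25 pos [0.3777 0.1459 0.2393] target [ 0.4321 -0.0324  0.17  ] toolshift [-0.1836 -0.0325  0.0694]
turn to y||feeder x 0.711 j [ 0.31 -0.27  2.14 -0.    1.28 -0.16]
```

Request:
send_rows --motion '[[[255, -0.046, -0.008, 0, 0.15], [255, -0.092, -0.016, 0, 0.3], [255, -0.138, -0.024, 0, 0.45], [255, -0.184, -0.032, 0.02, 0.6], [255, -0.184, -0.032, 0.05, 0.711]]]'

```text
time_s: 2.88
eef_pos: [0.4337, -0.0339, 0.1897]
tool_rot: [[0.241, 0.971, 0.004], [0.971, -0.241, -0.001], [-0.0, 0.004, -1.0]]
ft_force: [0.3, -0.4, -1.0]
gripper_width: 0.0002
grip_force: 0.0
```

```bash
python3 go.py -.055 -.090 .135; python3 - <<'E'
from h import *
save('wrist','w1.png')
E
```

```text
t 2.875 pos [ 0.4337 -0.0339  0.1897] target [ 0.4321 -0.0324  0.135 ] toolshift [ 0.001  -0.0021  0.0547]
turn to y||feeder x -0.003 j [-0.13 -0.17  2.15 -0.    1.16  0.11]
```

View pics/w1.png

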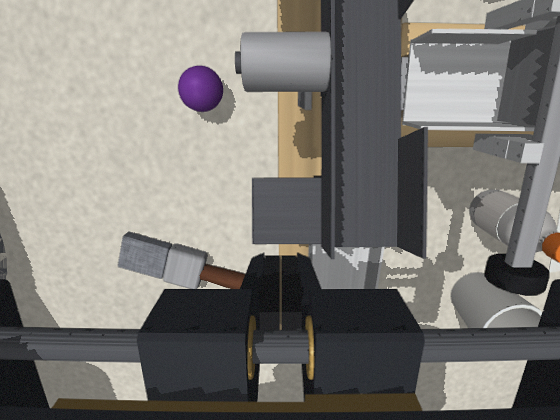

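The wrist picture shows the raised tab as a grey rectangle at about (252–322, 178–243), with the fingertip at (281,258) above and in front of it. I'll check where the tip lands when lowered.

```bash
python3 - <<'E'
from fit import *
e=np.array(monitor.get_obs()['eef_pos']); print(proj(e,'wrist'),'below',proj([e[0],e[1],.129],'wrist'),'tab',proj(w(-.048,-.086,.129),'wrist'))
for dx,dy in [(-.0225,-.022),(.0225,.022)]: print(proj(w(-.048+dx,-.086+dy,.129),'wrist'))
E
```

```text
[[280.763315   272.63568801]] below [[281.06335467 229.756082  ]] tab [[295.20630605 223.38668256]]
[[261.37741129 254.07547457]]
[[331.31632323 190.57999833]]
```

Request:
send_rows --motion '[[[255, 0.005, -0.001, 0.03, 0], [255, 0.005, -0.001, 0.05, 0], [255, 0.005, -0.001, 0.06, 0], [255, 0.005, -0.001, 0.07, 0], [255, 0.005, -0.001, 0.08, 0]]]'

```text
time_s: 3.55
eef_pos: [0.4327, -0.0258, 0.109]
tool_rot: [[0.232, 0.973, 0.002], [0.973, -0.232, -0.0], [0.0, 0.002, -1.0]]
ft_force: [0.1, 0.8, 0.4]
gripper_width: 0.0002
grip_force: 0.0
```

Request:
send_rows --motion '[[[255, 0, 0, 0.006, 0], [255, 0, 0, 0.012, 0], [255, 0, 0, 0.017, 0], [255, 0, 0, 0.017, 0], [255, 0, 0, 0.017, 0]]]'

```text
time_s: 4.18
eef_pos: [0.4321, -0.0259, 0.0919]
tool_rot: [[0.233, 0.973, 0.0], [0.973, -0.233, -0.0], [0.0, 0.0, -1.0]]
ft_force: [0.2, 0.3, 0.0]
gripper_width: 0.0003
grip_force: 0.0
```

```bash
python3 - <<'E'
from h import *
for c in ['top','scene']:
  save(c,c+'2.png')
  for n in ['gate_tab_left','gate_tab_right','stop_knob']: print(n,c,[(np.round(d['point'],3).tolist(),round(d['score'],2)) for d in spotter.tip_of(n,c)[:2]])
E
```

```text
gate_tab_left top [([0.481, 0.132, 0.129], 0.92)]
gate_tab_right top []
stop_knob top [([0.563, -0.086, 0.168], 0.7)]
gate_tab_left scene [([0.478, 0.133, 0.132], 0.64)]
gate_tab_right scene [([0.438, -0.03, 0.08], 0.94), ([0.409, 0.201, 0.001], 0.55)]
stop_knob scene [([0.566, -0.091, 0.164], 0.8)]
```

The gate has rocked over: left tab z≈0.13, right tab z≈0.08. Next I retreat upwards and move to the knob's outer side.

Request:
send_rows --motion '[[[255, 0, 0, -0.06, 0], [255, 0, 0, -0.12, 0], [255, -0.03, 0.03, -0.13, 0], [255, -0.06, 0.07, -0.13, 0], [255, -0.08, 0.12, -0.13, 0]]]'

```text
time_s: 5.2
eef_pos: [0.5308, -0.133, 0.2226]
tool_rot: [[0.233, 0.972, 0.001], [0.972, -0.233, -0.0], [-0.0, 0.001, -1.0]]
ft_force: [0.3, 1.3, -0.5]
gripper_width: 0.0002
grip_force: 0.0
```

```bash
python3 go.py .085 -.152 .16
```

```text
t 5.2 pos [ 0.5308 -0.133   0.2226] target [ 0.5534 -0.126   0.16  ] toolshift [0.0121 0.0202 0.0626]
turn to y||feeder x 0.005 j [-0.29  0.03  1.9  -0.    1.21 -0.06]
```

Request:
send_rows --motion '[[[255, 0.01, 0.02, 0, 0.005], [255, 0.01, 0.02, 0.02, 0.005], [255, 0.01, 0.02, 0.04, 0.005], [255, 0.01, 0.02, 0.062, 0.005], [255, 0.01, 0.02, 0.062, 0.005]]]'

```text
time_s: 5.82
eef_pos: [0.5481, -0.1254, 0.156]
tool_rot: [[0.237, 0.971, -0.007], [0.971, -0.237, 0.002], [0.0, -0.007, -1.0]]
ft_force: [0.1, -0.3, -0.7]
gripper_width: 0.0005
grip_force: 0.0
```

```bash
python3 go.py .085 -.067 .16;python3 - <<'E'
from h import *
save('wrist','w3.png')
E
```

```text
t 5.825 pos [ 0.5481 -0.1254  0.156 ] target [ 0.5736 -0.0434  0.16  ] toolshift [ 0.0857  0.0052 -0.0041]
turn to y||feeder x 0.001 j [-0.27  0.12  1.93 -0.    1.1  -0.03]
```

View pics/w3.png

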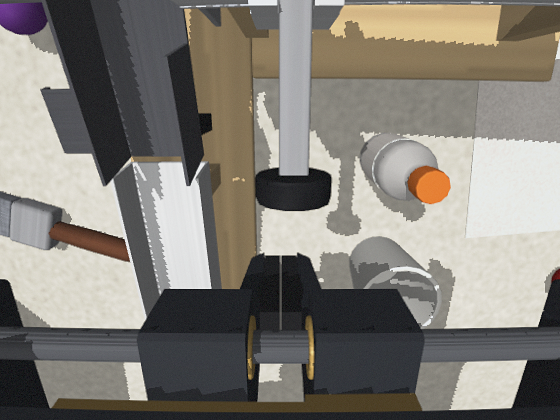

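The knob is at (293,188) and the shut fingers at (281,280), so I shift 5 mm along tool y and push.

Request:
send_rows --motion '[[[255, 0.012, 0.005, -0.003, 0], [255, 0.024, 0.005, -0.003, 0], [255, 0.034, 0.005, -0.003, 0], [255, 0.044, 0.005, -0.003, 0], [255, 0.054, 0.005, -0.003, 0]]]'

```text
time_s: 6.5
eef_pos: [0.5698, -0.0747, 0.1629]
tool_rot: [[0.237, 0.971, 0.0], [0.971, -0.237, -0.0], [-0.0, 0.0, -1.0]]
ft_force: [-0.1, -2.2, 0.9]
gripper_width: 0.0006
grip_force: 0.8
```

Request:
send_rows --motion '[[[255, 0.01, 0, 0, 0], [255, 0.02, 0, 0, 0], [255, 0.028, 0, 0, 0], [255, 0.032, 0, 0, 0], [255, 0.032, 0, 0, 0]]]'

```text
time_s: 7.12
eef_pos: [0.5768, -0.0453, 0.1626]
tool_rot: [[0.237, 0.972, -0.001], [0.972, -0.237, -0.003], [-0.003, -0.0, -1.0]]
ft_force: [-1.7, -6.3, 2.0]
gripper_width: 0.0003
grip_force: 2.8
```

```bash
python3 go.py .085 -.067 .16
```

```text
t 7.125 pos [ 0.5768 -0.0453  0.1626] target [ 0.5736 -0.0434  0.16  ] toolshift [ 0.0011 -0.0036  0.0026]
turn to y||feeder x 0.001 j [-0.12  0.14  1.89 -0.    1.11  0.12]
```

Request:
send_rows --motion '[[[255, 0.002, 0, 0, 0], [255, 0.004, 0, 0, 0], [255, 0.004, 0, 0, 0], [255, 0.004, 0, 0, 0], [255, 0.004, 0, 0, 0]]]'

```text
time_s: 7.75
eef_pos: [0.5768, -0.0451, 0.1627]
tool_rot: [[0.237, 0.971, -0.003], [0.971, -0.237, -0.008], [-0.009, -0.001, -1.0]]
ft_force: [-3.7, -15.6, 2.0]
gripper_width: 0.0004
grip_force: 8.4
```

```bash
python3 - <<'E'
from h import *
save('wrist','w4.png');a=save('scene','s4.png');b=save('top','t4.png')
cv2.imwrite('pics/m4.png',np.vstack([cv2.resize(x[:,:,::-1],None,fx=2,fy=2) for x in (a[150:300,140:420],b[110:260,150:430])]))
for c in ['scene','top']:
  for n in ['stop_knob','ball1_center','gate_tab_left','gate_tab_right']:
    print(n,c,[(np.round(d['point'],3).tolist(),round(d['score'],2)) for d in spotter.tip_of(n,c)[:6]])
E
```

```text
stop_knob scene []
ball1_center scene [([0.452, -0.163, 0.073], 0.52)]
gate_tab_left scene [([0.479, 0.133, 0.131], 0.73)]
gate_tab_right scene []
stop_knob top [([0.507, 0.037, 0.001], 0.6)]
ball1_center top [([0.443, -0.203, 0.071], 0.48)]
gate_tab_left top [([0.478, 0.133, 0.127], 0.69)]
gate_tab_right top [([0.439, -0.031, 0.084], 0.9), ([0.566, 0.028, 0.138], 0.3)]
```

View pics/m4.png

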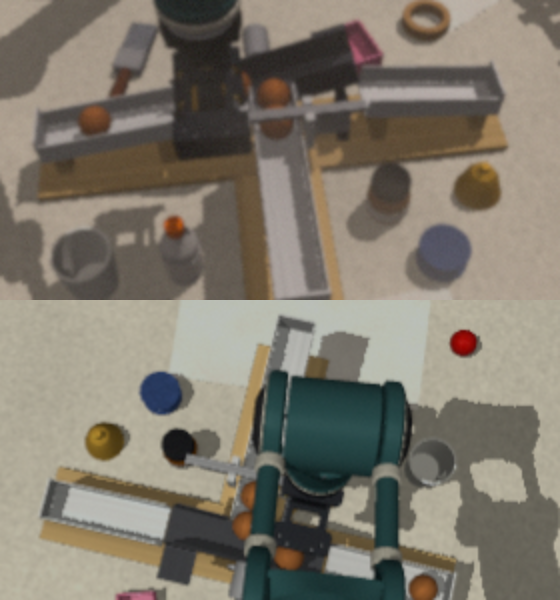

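The slide is against its stop: force rose to 15.6 N with no further travel. The balls are running into the right chute, with one at (95,120) in the upper half of the montage. I back off and rise clear.

Request:
send_rows --motion '[[[255, -0.015, 0, 0, 0], [255, -0.04, 0, 0, 0], [255, -0.045, 0, -0.05, 0], [255, -0.045, 0, -0.1, 0], [255, -0.045, 0, -0.15, 0]]]'

```text
time_s: 8.93
eef_pos: [0.567, -0.0837, 0.3138]
tool_rot: [[0.238, 0.971, -0.0], [0.971, -0.238, 0.001], [0.001, -0.001, -1.0]]
ft_force: [0.5, -0.5, -0.4]
gripper_width: 0.0005
grip_force: 0.0
```

Request:
send_rows --motion '[[[255, -0.06, 0, -0.01, 0], [255, -0.12, 0, -0.01, 0], [255, -0.18, 0, -0.01, 0], [255, -0.22, 0, -0.01, 0], [255, -0.22, 0, -0.01, 0]]]'

```text
time_s: 9.55
eef_pos: [0.5141, -0.2998, 0.3222]
tool_rot: [[0.242, 0.97, -0.0], [0.97, -0.242, 0.001], [0.001, -0.001, -1.0]]
ft_force: [-0.6, 0.2, 0.3]
gripper_width: 0.0005
grip_force: 0.0
```

Request:
send_rows --motion '[[[255, 0, 0, 0, 0], [255, 0, 0, 0, 0], [255, 0, 0, 0, 0], [255, 0, 0, 0, 0], [255, 0, 0, 0, 0]]]'

```text
time_s: 10.18
eef_pos: [0.5153, -0.2973, 0.3227]
tool_rot: [[0.237, 0.971, 0.0], [0.971, -0.237, 0.0], [0.0, 0.0, -1.0]]
ft_force: [-0.3, -0.0, 0.2]
gripper_width: 0.0004
grip_force: 0.0
```

```bash
python3 - <<'E'
from fit import *
a=save('scene','s5.png');b=save('top','t5.png')
cv2.imwrite('pics/m5.png',np.vstack([cv2.resize(x[:,:,::-1],None,fx=2,fy=2) for x in (a[150:300,140:420],b[150:300,150:430])]))
for c in ['scene','top']:
  for n in ['stop_knob','ball1_center','gate_tab_left','gate_tab_right']:
    print(n,c,[((R(p[2]).T@(np.array(d['point'])[:2]-p[:2])).round(3).tolist(),round(d['point'][2],3),round(d['score'],2)) for d in spotter.tip_of(n,c)[:6]])
print(monitor.get_obs()['eef_pos'],monitor.get_obs()['ft_force'])
E
```

```text
stop_knob scene [([0.087, -0.059], 0.167, 0.73)]
ball1_center scene [([-0.005, -0.263], 0.07, 0.74), ([-0.178, 0.247], 0.001, 0.35)]
gate_tab_left scene [([-0.051, 0.082], 0.128, 0.68), ([-0.049, -0.086], 0.079, 0.38)]
gate_tab_right scene [([0.0, -0.2], 0.057, 0.73), ([-0.047, -0.086], 0.08, 0.57)]
stop_knob top [([0.087, -0.058], 0.168, 0.63), ([-0.006, -0.148], 0.09, 0.37)]
ball1_center top [([-0.121, -0.001], 0.021, 0.45), ([-0.004, -0.264], 0.068, 0.44)]
gate_tab_left top [([-0.049, 0.078], 0.129, 0.68)]
gate_tab_right top [([-0.048, -0.09], 0.083, 0.74)]
[ 0.51505286 -0.29773031  0.32271886] [-0.49005431 -0.34779716 -0.24996187]
```

View pics/m5.png

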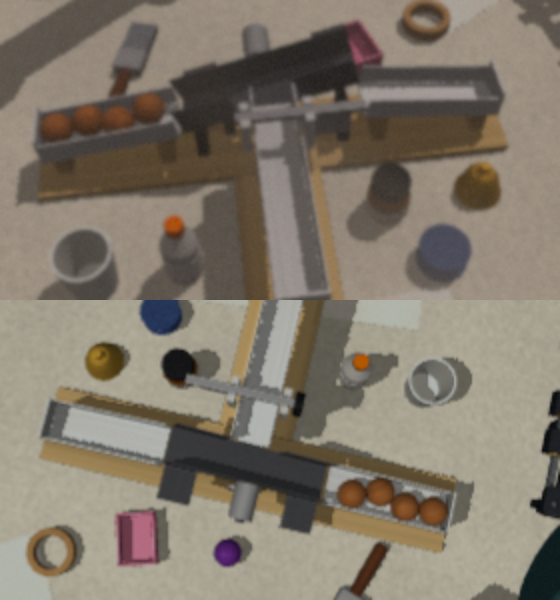

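All four balls lie in the right chute: top half of the montage at (57–150, 105–127), lower half at (350–432, 492–512). The slide is in, the gate is over and the other things haven't moved. I let it settle briefly, then hand in.

Request:
send_rows --motion '[[[255, 0, 0, 0, 0], [255, 0, 0, 0, 0], [255, 0, 0, 0, 0], [255, 0, 0, 0, 0], [255, 0, 0, 0, 0]]]'

```text
time_s: 11.3
eef_pos: [0.5151, -0.2977, 0.3227]
tool_rot: [[0.238, 0.971, -0.0], [0.971, -0.238, 0.0], [0.0, -0.0, -1.0]]
ft_force: [0.6, 0.2, -0.2]
gripper_width: 0.0005
grip_force: 0.0
```

```bash
python3 -c "
from rig import r
print(r.finish_job())"
```

```text
the job is handed in; nothing more can be done
None
```

The job is done and handed in: the gate now leans the other way, the stop slide is fully in, all four balls rest in the right chute, and the arm is clear of everything.

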